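# Flip the lane stop down and seat the tube rack against it

### The job

Flip the raised stop flag down until it lies fully across the lane, then slide the tube rack gently along the lane against it and keep pushing while the flag's sliding mount gives way, until it comes up solid; hold it there firmly, at about 10 N, for half a second, but never load the flag or the rack with more than 25 N, since the tubes are glass. Leave the flag down and the rack standing square against it, do not knock the bottle, the vial or the tip box, and back away.

Things in the scene. Friction and masses are not known exactly. Their poses are not given: they have to be found in the camera images.
- track: Guide track fixed on the bench: aluminium deck 104 mm wide, 520 mm long, 12 mm thick, with a white rail 8 mm wide along each long edge, rail tops 30 mm above the bench; the lane between is 84 mm wide. Origin: centre of its underside, on the lane's centre line. y runs along the lane; the rack is fed towards -y, where the stop stands. x points across the lane to the flag's hinge side; z up.
- flag (a joint): Stop flag angle, rad: 0 fully down (level across the lane, on its end stop), 1.57 upright, 2.0 leaning outwards as far as it goes; starts at 1.4 to 1.95. Aluminium bar 12 mm thick along the lane, 16 mm deep, reaching 116 mm from the hinge. Stiff hinge: stays at any angle; 0.06 to 0.14 N m turns it (1 to 2 N at 80 mm). Down, its underside is 38 mm and its top 54 mm above the bench.
- flag_hinge (a point): On the hinge axis (along the lane), middle of the bar, 46 mm up, 69 mm from the lane's centre line on the track's +x side, on a grey stand 54 mm tall over all, 52 to 86 mm from that line, 96 mm along it. The hinge is on a slide: pushed by the rack, the down flag first gives 1 to 30 mm (unknown beforehand) towards -y at about 3 N, then is solid; no spring back. Axes as the track's.
- flag_face (a point): Point on the flag's face that meets the rack (6 mm to the track's +y side of the bar's middle), 69 mm from the hinge axis, so that with the flag down it lies on the lane's centre line, 46 mm above the bench. It turns with the flag; with the flag down its axes are as the track's.
- flag_tip (a point): Centre of the bar near its free end, 112 mm from the hinge axis. Turns with the flag.
- rack: Tube rack in the lane: white plastic with capped glass tubes, 80 mm across the lane, 110 mm along it, 50 mm tall (caps 57 mm), flat upright end faces; 0.25 to 0.5 kg, loose, about 2 mm of play at each side between the rails; sliding it takes 1 to 5 N. It can be pushed on its rear end face. Origin: centre of its underside, 12 mm above the bench; axes as the track's when square.
- rack_front (a point): Centre of the rack's front end face (towards the stop, the rack's -y), half-way up, 37 mm above the bench.
- rack_rear (a point): Centre of the rack's rear end face (away from the stop, the rack's +y), half-way up, 37 mm above the bench.
- bottle: Bystander: amber bottle with a white cap, 52 mm in diameter and 115 mm tall, loose, beyond the track on its +x side. Origin: centre of its underside.
- vial: Bystander: small glass jar, 32 mm in diameter and 55 mm tall, loose, on the track's +x side. Origin: centre of its underside.
- tip_box: Bystander: blue box with a clear lid, 77 by 112 mm and 58 mm tall, loose, on the track's -x side. Origin: centre of its underside.
Mind the look-alikes: they are no part of the job. Leave any green or red look-alike of the part that bears flag alone. Leave any yellow look-alike of the rack alone.

How it is judged:
By the outcome, as a careful person would: the job done as asked, in the order asked, and still so for the second after the job is handed in, with the robot touching nothing.
It also fails if it takes over 72 s, if anything falls off the work surface, if the arm or the gripper's body presses on something with over 40 N, if the wrist force passes 120 N, or if a joint passes its speed limit or range.

### The arm

A 6-joint arm with a two-finger parallel gripper is mounted at the origin on the work surface. World frame = base frame: x ahead of the robot, y to its left, z up, the work surface at z = 0. Lengths are in mm, angles in rad, forces in N, time in s.
With the tool pointing down it reaches from about 400 to 925 mm from the base axis. Payload 12.5 kg.
Tool frame: the origin (TCP) lies on the front face of the gripper's body, between the roots of the fingers; the fingertips stand 78 mm ahead of it and the grasp point (between the pads) lies 59 mm ahead of it (env.nose_length is the distance from the TCP to the fingertips, in mm); z points along the fingers, y is the line along which they close (so a half turn about z gives the same grasp; the last joint's range is limited). The gripper opens to 95 mm and grips with 3 to 60 N. Pads are 20 mm wide; open, the fingers measure 119 mm over their backs; the gripper's body (75 mm by 180 mm) begins 59 mm behind the grasp point.
Start: joints at [-1.285, 0.491, 1.559, -0, 1.092, -0.106], TCP at [238.68, -577.642, 292.261] pointing down, gripper open.
Joint ranges: [-3.1, 3.1], [-0.84, 2.19], [0.05, 2.79], [-1.13, 4.28], [0.06, 2.93], [-2.69, 2.69]. Speed limits (rad/s): [2.22, 2.22, 2.79, 3.14, 3.14, 3.14].

### API

Orientations are given as [roll, pitch, yaw] about the fixed x, y, z axes, in that order (R = Rz(yaw) Ry(pitch) Rx(roll)).
In Python, from cell import env gives the robot as it stands.
- The arm moves only by the tool jog_arm, never from a script. Its argument "motion" is a list of rows, each a list of 7 numbers: the turn, a rotation vector about the tool's x, y, z in degrees, then the shift along the tool's x, y, z in mm, then the finger opening in mm, from 0 to 95.1. In form: [[wx, wy, wz, x, y, z, hand], ...]. A call has 1 to 10 rows; each row shifts and turns the commanded pose from where the row before left it, along the tool's axes as they then stand; what a row does not reach is not made up. A row lasts 1/8 s, in which the tool goes at most 62.5 mm and 10.7 degrees, less where a joint would pass 70% of its speed; a pose out of reach is approached as far as the arm can. A call is refused whole if a number of a shift passes 62.5 or a number of a turn 10.7, either way. A call with a gripper value outside its range is refused whole. The fingers move at their own pace and stop on an object; the grip force is fixed at half the most. Time passes only in rows, so rows that do not move let the fingers close. It gives the time, the measured TCP pose, the force, the opening and the grip force at its end, in the units of the state.
- env.state(): the state, without advancing time (a new reading comes with each control period).
- env.read_camera(name): name is "scene" or "top"; returns a dict with "color" (480x640x3 uint8, red, green, blue), "z_map" (480x640 float32, mm along the optical axis (not along the pixel's ray), 0 where there is no reading), "camera_matrix" (3x3 intrinsics, pixels), "world_to_cam" (4x4, takes a point from world to camera coordinates). Camera axes: x right, y up, looking along -z (the intrinsics and any distortion apply to the point x, -y, -z); pixel columns grow to the right and rows downward; lengths in mm; the calibration is good to about 2 mm. A picture is of the moment at which its call begins.
- env.job_done(): hands the job in; it is judged then, once.
Trained networks look in the newest picture that a camera, given by its name, has taken for a name from the list of things; names that differ only in an ending like _2 or _b are one class to them, and where a whole thing is asked for, a point or a joint stands for the part that bears it (a point fixed in the world has none). Each returns a list of dicts, best first, with "score" (0 to 1); they miss things now and then, are a little off and sometimes report something else, mostly with a low value. They report only what shows in the picture. A call takes as long as a camera call. They do not tell look-alikes from the thing itself.
- env.recognise(camera, thing): "location" ([column, row] in pixels, amid what is visible of it).
The state is a dict: "t": time; "joints": joint angles; "qvel": joint speeds; "tau": joint torques, N m; "eef_pos": TCP position; "tcp_rot": TCP orientation; "ft_force": force on the tool from outside, world axes, zero at the start; "moment": the same for the moment, N m; "opening": opening from 0.0 (shut) to 1.0 (fully open); "grip_force": force on a finger pad.
Only numpy, scipy, OpenCV 4.12 (cv2) and the standard library are available. Lean on these libraries where they do the work, as an engineer would, in place of code of your own. Each camera call takes 0.05 s, during which the arm holds its last target. There are 200 camera calls.

## Working session

There is one attempt and no reset: what is moved stays moved. The work goes in short steps, Python scripts to look and compute and a tool call to move; the robot and the scene stay as the last step left them, time stands still between calls to the robot, and variables do not carry over. Pictures are saved under pics/ and viewed, at most 10 in all, crops included, and the job is handed in when it is done.

Besides the shell and the picture viewer there is one more tool, called after ">>>" as name(argument=value, ...) on one line, values as JSON. jog_arm: Moves the arm, as the interface text tells. Its arguments: {"type":"object","properties":{"motion":{"type":"array"}},"required":["motion"]}

```bash
mkdir -p pics
cat > h.py <<'E'
from cell import env
import numpy as np, cv2
def cam(n):
    return env.read_camera(n)
def px2w(c,u,v,z=None):
    K=c["camera_matrix"];T=np.linalg.inv(c["world_to_cam"])
    d=np.array([(u-K[0,2])/K[0,0],-(v-K[1,2])/K[1,1],-1.])
    D=T[:3,:3]@d;o=T[:3,3]
    if z is None: s=float(c["z_map"][int(round(v)),int(round(u))])
    else: s=(z-o[2])/D[2]
    return o+s*D
def w2px(c,p):
    q=c["world_to_cam"]@np.append(p,1.);K=c["camera_matrix"]
    return np.array([K[0,0]*q[0]/-q[2]+K[0,2],K[1,1]*-q[1]/-q[2]+K[1,2]])
def save(n,im,s=1):
    cv2.imwrite("pics/"+n,cv2.resize(im[:,:,::-1],None,fx=s,fy=s,interpolation=cv2.INTER_CUBIC))
E
python3 - <<'E'
from h import *
s=env.state();print({k:np.round(v,3).tolist() for k,v in s.items()})
for n in("top","scene"):
    c=cam(n);save(n+"0.png",c["color"])
    np.savez(n+"0.npz",**c)
    for t in("track","flag","flag_tip","flag_hinge","flag_face","rack","rack_front","rack_rear","bottle","vial","tip_box"):
        for r in env.recognise(n,t)[:3]:
            u,v=r["location"];print(n,t,round(r["score"],2),np.round([u,v]),np.round(px2w(c,u,v)))
E
```

```text
{'t': 0.0, 'joints': [-1.285, 0.492, 1.559, -0.0, 1.092, -0.106], 'qvel': [-0.001, -0.0, -0.0, 0.001, 0.0, -0.001], 'tau': [0.004, -61.264, -25.817, 0.069, 0.048, -0.0], 'eef_pos': [238.638, -577.48, 291.65], 'tcp_rot': [-3.14, -0.0, 0.392], 'ft_force': [-0.419, 0.242, -0.129], 'moment': [-0.022, 0.003, 0.078], 'grip_force': 0.0, 'opening': 1.004}
top track 0.71 [286. 235.] [554.  25.  11.]
top flag 0.88 [348. 355.] [329. -90.  53.]
top flag 0.75 [456. 285.] [ 453. -290.   55.]
top flag 0.66 [349. 187.] [621. -91. 134.]
top flag_tip 0.72 [456. 283.] [ 457. -290.   55.]
top flag_tip 0.55 [344. 349.] [333. -86.   1.]
top flag_tip 0.52 [347. 187.] [621. -87. 132.]
top flag_hinge 0.96 [456. 275.] [ 472. -290.   53.]
top flag_hinge 0.69 [346. 192.] [617. -87. 108.]
top flag_hinge 0.63 [348. 339.] [358. -90.  52.]
top flag_face 0.82 [348. 188.] [621. -91. 123.]
top flag_face 0.8 [462. 284.] [ 456. -300.   54.]
top flag_face 0.76 [349. 353.] [334. -93.  55.]
top rack 0.92 [194. 225.] [567. 190.  63.]
top rack 0.88 [164. 350.] [340. 242.  54.]
top rack_front 0.79 [193. 224.] [569. 192.  62.]
[... 651 characters left out ...]
5. -286.   52.]
scene flag_hinge 0.73 [296. 207.] [368. -92.  53.]
scene flag_hinge 0.61 [274. 264.] [627. -88.  80.]
scene flag_face 0.86 [272. 247.] [635. -86. 121.]
scene flag_face 0.56 [297. 202.] [346. -93.  53.]
scene flag_face 0.48 [194. 223.] [ 464. -292.   54.]
scene rack 0.96 [452. 222.] [385. 242.  49.]
scene rack 0.9 [439. 276.] [604. 199.  62.]
scene rack_front 0.73 [437. 273.] [605. 195.  69.]
scene rack_front 0.7 [451. 222.] [384. 240.  49.]
scene rack_rear 0.98 [451. 222.] [384. 241.  48.]
scene rack_rear 0.59 [436. 272.] [602. 193.  70.]
scene bottle 0.71 [457. 340.] [767. 214.  66.]
scene vial 0.65 [383. 325.] [712. 108.  36.]
scene tip_box 0.97 [383. 238.] [480. 100.  56.]
```

View pics/top0.png

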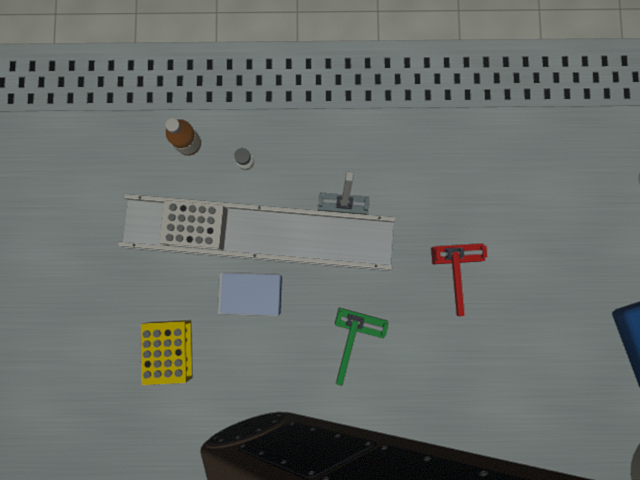

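View pics/scene0.png

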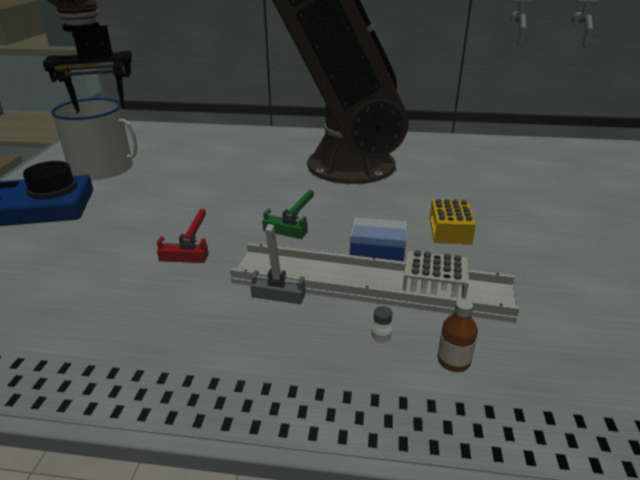

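The flag candidates are grey (348,190), red (458,280) and green (355,345) in top. Grey is the one meant: it stands on the track, upright, and the red and green ones are excluded. The rack candidates are white (193,225), in the lane, and yellow (166,352), which is excluded. I'll confirm with a crop and measure.

Run:
```python
from h import *
c=dict(np.load("top0.npz"))
save("crop_top.png",c["color"][120:290,110:410],2.6)
v,u=np.mgrid[0:480,0:640];K=c["camera_matrix"];T=np.linalg.inv(c["world_to_cam"])
def cloud(c):
    K=c["camera_matrix"];T=np.linalg.inv(c["world_to_cam"]);z=c["z_map"]
    P=np.stack([(u-K[0,2])/K[0,0]*z,-(v-K[1,2])/K[1,1]*z,-z],-1)@T[:3,:3].T+T[:3,3]
    P[z==0]=np.nan;return P
P=cloud(c);print("cam",T[:3,3])
def rect(m,n):
    q=P[m][:,:2].astype(np.float32);r=cv2.minAreaRect(q);print(n,len(q),np.round(r[0],1),np.round(r[1],1),round(r[2],2),"med z",np.round(np.median(P[m][:,2]),1));return r
reg=(u>110)&(u<410)&(v>120)&(v<290)
Z=P[...,2]
m=reg&(Z>8)&(Z<35)&(v>190-0)&(v<272)&(v>193+(u-124)*.075)&(v<250+(u-120)*.085)
k,l=cv2.connectedComponents(m.astype(np.uint8))
big=np.argmax(np.bincount(l[l>0]));m=l==big
r=rect(m,"track");print(np.round(cv2.boxPoints(r)))
rm=reg&(u>150)&(u<235)&(v>195)&(v<255)
for lo,hi in((44,53),(53,62)): rect(rm&(Z>lo)&(Z<hi),"rack %d"%lo)
fm=reg&(u>305)&(u<380)&(v>165)&(v<216)
rect(fm&(Z>48)&(Z<60),"stand");rect(fm&(Z>80),"bar");
B=P[fm&(Z>75)];print("bar zmin/max",B[:,2].min(),B[:,2].max());i=np.argsort(B[:,2]);print(np.round(B[i[::max(1,len(i)//12)]],0).tolist())
for n,(a,b,cc,d) in dict(bottle=(160,205,112,160),vial=(230,260,145,172),tip=(212,290,262,322)).items():
    mm=(u>a)&(u<b)&(v>cc)&(v<d)&(Z>15);rect(mm,n)
    print(np.round(np.nanmax(Z[mm])))
```

```text
cam [447.2912173  -36.88084768 959.33781423]
track 11812 [561.5  78.2] [521.  108.1] 84.66 med z 13.3
[[ 483. -176.]
 [ 591. -186.]
 [ 640.  333.]
 [ 532.  343.]]
rack 44 46 [541.4 180.2] [ 61.9 132.5] 29.48 med z 48.4
rack 53 680 [570.3 195.1] [111.  80.] 84.78 med z 61.1
stand 89 [612.8 -87.9] [32.  15.6] 86.1 med z 53.7
bar 202 [626.6 -89.7] [12.  30.4] 84.76 med z 140.3
bar zmin/max 75.48506818820181 164.2978683395114
[[611.0, -87.0, 75.0], [613.0, -94.0, 87.0], [615.0, -92.0, 96.0], [618.0, -87.0, 109.0], [618.0, -89.0, 116.0], [621.0, -95.0, 127.0], [622.0, -89.0, 137.0], [624.0, -92.0, 146.0], [627.0, -87.0, 155.0], [640.0, -91.0, 159.0], [628.0, -88.0, 160.0], [632.0, -85.0, 161.0], [627.0, -94.0, 163.0]]
bottle 927 [738.2 216. ] [47.5 51.7] 39.14 med z 77.9
119.0
vial 300 [699.1 103.2] [30.5 29.8] 83.04 med z 54.4
60.0
tip 2635 [441.7  88.8] [112.5  77.1] 87.6 med z 58.4
64.0
```

View pics/crop_top.png

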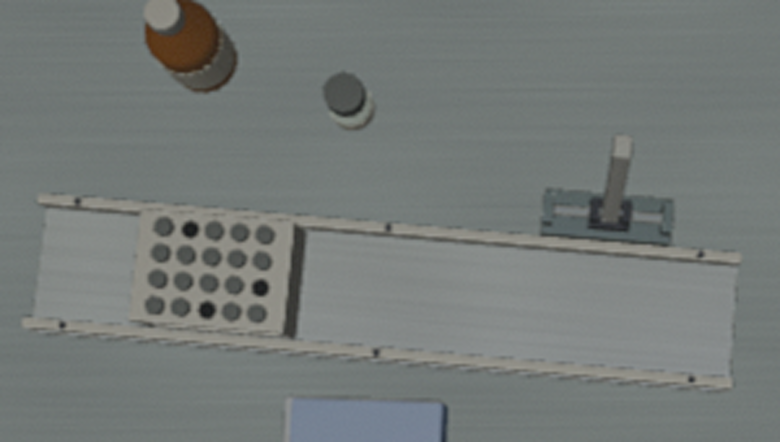

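The crop shows the grey stand with its upright bar at crop (617,180), beside the lane, and the white rack at (215,270). Both are the ones meant. I'll close the fingers, align the tool with the track and travel to the flag's outer side.

>>> jog_arm(motion=[[0,0,-10.4,0,0,0,0],[0,0,-10.4,0,0,0,0],[0,0,-10.4,0,0,0,0],[0,0,-10.4,0,0,0,0],[0,0,-10.3,0,0,0,0],[0,0,-10.3,0,0,0,0],[0,0,0,40,30,0,0],[0,0,0,40,30,0,0],[0,0,0,40,30,0,0],[0,0,0,40,30,0,0]])

```text
t: 2.45
eef_pos: [374.0, -428.3, 292.4]
tcp_rot: [3.141, 0.0, 1.477]
ft_force: [0.6, -1.2, 0.2]
opening: 0.027
grip_force: 0.0
```

>>> jog_arm(motion=[[0,0,0,40,30,0,0],[0,0,0,40,30,0,0],[0,0,0,40,30,0,0],[0,0,0,40,30,0,0],[0,0,0,40,30,0,0],[0,0,0,40,30,0,0],[0,0,0,40,30,0,0],[0,0,0,40,30,0,0],[0,0,0,40,30,0,0],[0,0,0,0,0,0,0]])

```text
t: 3.7
eef_pos: [676.9, -93.6, 291.6]
tcp_rot: [-3.142, -0.0, 1.481]
ft_force: [-0.1, 0.1, 0.5]
opening: 0.003
grip_force: 0.0
```

```bash
cat >> h.py <<'E'
C=np.array([561.5,78.2]);a=-0.0932
xt=np.array([np.cos(a),np.sin(a)]);yt=np.array([-np.sin(a),np.cos(a)])
def rep():
    s=env.state();p=np.array(s["eef_pos"]);d=p[:2]-C;f=np.array(s["ft_force"])
    print("t %.2f track x %.1f y %.1f tipz %.1f"%(s["t"],d@xt,d@yt,p[2]-78),"rot",np.round(s["tcp_rot"],3),"yaw err deg %.2f"%np.degrees(s["tcp_rot"][2]-(np.pi/2+a)),"F x %.1f y %.1f z %.1f"%(f[:2]@xt,f[:2]@yt,f[2]),"open",round(s["opening"],2))
E
python3 -c "
from h import *
rep();print(env.nose_length)"
```

```text
t 3.70 track x 130.9 y -160.3 tipz 213.6 rot [-3.142 -0.     1.481] yaw err deg 0.18 F x -0.1 y 0.1 z 0.5 open 0.0
77.60000000000001
```

>>> jog_arm(motion=[[0,0,0,0,0,28,0],[0,0,0,0,0,28,0],[0,0,0,0,0,27,0],[0,0,0,0,-10,0,0],[0,0,0,0,-8,0,0],[0,0,0,0,-8,0,0],[0,0,0,0,-8,0,0],[0,0,0,0,-8,0,0],[0,0,0,0,0,0,0]])

```text
t: 4.82
eef_pos: [633.2, -92.3, 209.5]
tcp_rot: [-3.141, 0.0, 1.477]
ft_force: [0.3, -0.5, -1.0]
opening: 0.003
grip_force: 0.0
```

>>> jog_arm(motion=[[0,0,0,0,-10,0,0],[0,0,0,0,-10,1,0],[0,0,0,0,-10,1,0],[0,0,0,0,-9,3,0],[0,0,0,0,-9,4,0],[0,0,0,0,-9,6,0],[0,0,0,0,-7,6,0],[0,0,0,0,-7,7,0],[0,0,0,0,-7,8,0]])

```text
t: 5.95
eef_pos: [555.5, -85.0, 172.6]
tcp_rot: [-3.141, 0.0, 1.477]
ft_force: [1.0, -0.7, 0.7]
opening: 0.001
grip_force: 0.5
```

```bash
python3 -c "
from h import *
rep();c=cam('scene');save('s1.png',c['color'][170:330,200:420],3)"
```

```text
t 5.95 track x 9.2 y -163.1 tipz 94.6 rot [-3.141  0.     1.477] yaw err deg -0.01 F x 1.1 y -0.6 z 0.7 open 0.0
```

View pics/s1.png

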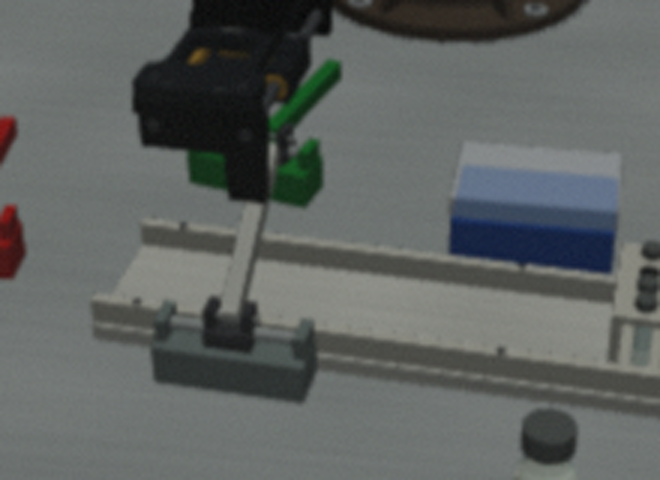

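The picture shows the flag at about 30°, with the closed fingertips bearing on it at crop (245,190). I'll carry on down the arc, slowing near the end stop.

>>> jog_arm(motion=[[0,0,0,0.5,-5,9,0],[0,0,0,0.5,-4,10,0],[0,0,0,0,-2,10,0],[0,0,0,0,-1,5,0],[0,0,0,0,0,3,0],[0,0,0,0,0,2,0],[0,0,0,0,0,0,0]])

```text
t: 6.88
eef_pos: [544.3, -83.0, 134.2]
tcp_rot: [3.141, 0.0, 1.477]
ft_force: [-0.1, 0.4, 1.2]
opening: 0.003
grip_force: 0.0
```

```bash
python3 -c "
from h import *
rep()"
```

```text
t 6.88 track x -2.1 y -162.1 tipz 56.2 rot [3.141 0.    1.477] yaw err deg -0.01 F x -0.2 y 0.4 z 1.2 open 0.0
```

>>> jog_arm(motion=[[0,0,0,0,0,1,0],[0,0,0,0,0,0.5,0],[0,0,0,0,0,0,0]])

```text
t: 7.25
eef_pos: [544.2, -83.0, 132.8]
tcp_rot: [3.141, 0.0, 1.477]
ft_force: [-0.8, 0.6, 0.3]
opening: 0.003
grip_force: 0.3
```

>>> jog_arm(motion=[[0,0,0,0,0,0.5,0],[0,0,0,0,0,0,0]])

```text
t: 7.5
eef_pos: [544.2, -83.0, 132.2]
tcp_rot: [3.142, 0.0, 1.477]
ft_force: [-0.3, -0.0, 0.8]
opening: 0.005
grip_force: 0.3
```

>>> jog_arm(motion=[[0,0,0,0,0,0.5,0],[0,0,0,0,0,0,0]])

```text
t: 7.75
eef_pos: [544.1, -83.0, 131.7]
tcp_rot: [-3.142, 0.0, 1.477]
ft_force: [-0.7, -0.4, 1.1]
opening: 0.002
grip_force: 0.7
```

>>> jog_arm(motion=[[0,0,0,0,0,0.5,0],[0,0,0,0,0,0,0]])

```text
t: 8.0
eef_pos: [544.1, -83.0, 131.4]
tcp_rot: [3.142, 0.0, 1.477]
ft_force: [-1.5, 0.6, 5.2]
opening: 0.003
grip_force: 2.4
```

>>> jog_arm(motion=[[0,0,0,0,0,0.4,0],[0,0,0,0,0,0,0]])

```text
t: 8.25
eef_pos: [544.1, -83.0, 131.1]
tcp_rot: [3.141, 0.0, 1.477]
ft_force: [-1.9, 0.3, 8.2]
opening: 0.002
grip_force: 3.6
```

>>> jog_arm(motion=[[0,0,0,0,0,0.3,0],[0,0,0,0,0,0,0]])

```text
t: 8.5
eef_pos: [544.1, -83.0, 131.0]
tcp_rot: [3.141, 0.0, 1.477]
ft_force: [-2.8, 0.1, 8.6]
opening: 0.006
grip_force: 4.5
```

The flag is on its end stop (8.6 N). Next I rise, cross above the rack and come down behind it with the fingers 45 mm apart.

>>> jog_arm(motion=[[0,0,0,0,0,-10,0],[0,0,0,0,0,-30,0],[0,0,0,0,0,-30,0],[0,0,0,45,0,0,0],[0,0,0,45,0,0,45],[0,0,0,45,0,0,45],[0,0,0,45,0,0,45],[0,0,0,45,0,0,45],[0,0,0,45,0,0,45],[0,0,0,45,0,0,45]])

```text
t: 9.75
eef_pos: [573.5, 232.2, 200.8]
tcp_rot: [3.141, -0.0, 1.477]
ft_force: [0.1, -1.0, 0.2]
opening: 0.47
grip_force: 0.0
```

>>> jog_arm(motion=[[0,0,0,35,0,0,45],[0,0,0,20,0,0,45],[0,0,0,0,0,0,45]])

```text
t: 10.12
eef_pos: [578.5, 286.0, 200.4]
tcp_rot: [-3.142, 0.0, 1.479]
ft_force: [-1.0, -0.1, 0.0]
opening: 0.473
grip_force: 0.0
```

Run:
```python
from h import *
rep();c=cam('scene');save('s2.png',c['color'][170:330,200:520],2.4)
c=cam('top');np.savez('top1.npz',**c)
v,u=np.mgrid[0:480,0:640];K=c["camera_matrix"];T=np.linalg.inv(c["world_to_cam"]);z=c["z_map"]
P=np.stack([(u-K[0,2])/K[0,0]*z,-(v-K[1,2])/K[1,1]*z,-z],-1)@T[:3,:3].T+T[:3,3]
m=(u>310)&(u<375)&(v>175)&(v<265)&(P[...,2]>46)&(P[...,2]<70)
q=P[m];X=(q[:,:2]-C)@xt;Y=(q[:,:2]-C)@yt
b=X<45
print("bar x",X[b].min(),"y",np.percentile(Y[b],[2,50,98]),"z at tip/root",np.median(q[b&(X<-25),2]),np.median(q[b&(X>15),2]))
```

```text
t 10.12 track x -2.4 y 208.5 tipz 122.4 rot [-3.142  0.     1.479] yaw err deg 0.07 F x -1.0 y -0.2 z 0.0 open 0.47
bar x -48.98429558897378 y [-166.94231598 -161.00508931 -155.26272974] z at tip/root 54.26597112276545 54.570501950966445
```

View pics/s2.png

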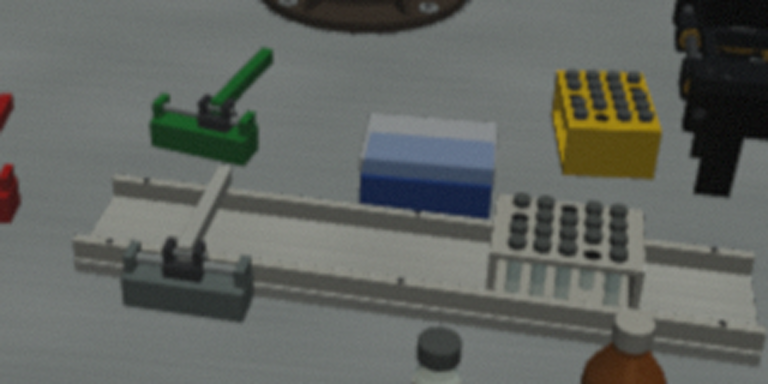

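The flag lies level across the lane (crop 215,200), with its face at track y −155. The rack is untouched. Next I go down behind the rack and make contact slowly.

>>> jog_arm(motion=[[0,0,0,0,1,25,45],[0,0,0,0,0,25,45],[0,0,0,0,0,25,45],[0,0,0,0,0,18,45],[0,0,0,-8,0,0,45],[0,0,0,-8,0,0,45],[0,0,0,-4,0,0,45],[0,0,0,-2,0,0,45],[0,0,0,-2,0,0,45],[0,0,0,0,0,0,45]])

```text
t: 11.48
eef_pos: [577.6, 261.6, 107.8]
tcp_rot: [3.141, -0.0, 1.477]
ft_force: [-0.0, 1.4, 1.8]
opening: 0.472
grip_force: 0.7
```

>>> jog_arm(motion=[[0,0,0,-2,0,0,45],[0,0,0,-2,0,0,45],[0,0,0,-2,0,0,45],[0,0,0,-2,0,0,45]])

```text
t: 11.98
eef_pos: [576.7, 253.3, 107.5]
tcp_rot: [3.141, -0.0, 1.477]
ft_force: [1.0, 4.5, 3.3]
opening: 0.472
grip_force: 1.9
```

```bash
python3 -c "
from h import *
rep()"
```

```text
t 11.97 track x -1.2 y 175.8 tipz 29.5 rot [ 3.141 -0.     1.477] yaw err deg -0.01 F x 0.6 y 4.6 z 3.3 open 0.47
```

>>> jog_arm(motion=[[0,0,0,-4,0,0,45],[0,0,0,-6,0,0,45],[0,0,0,-8,0,0,45],[0,0,0,-8,0,0,45],[0,0,0,-8,0,0,45],[0,0,0,-8,0,0,45],[0,0,0,-8,0,0,45],[0,0,0,-8,0,0,45],[0,0,0,-8,0,0,45],[0,0,0,-8,0,0,45]])

```text
t: 13.22
eef_pos: [569.7, 179.2, 107.5]
tcp_rot: [-3.142, 0.0, 1.477]
ft_force: [0.4, 3.1, 2.9]
opening: 0.473
grip_force: 1.8
```

>>> jog_arm(motion=[[0,0,0,-8,0,0,45],[0,0,0,-8,0,0,45],[0,0,0,-8,0,0,45],[0,0,0,-8,0,0,45],[0,0,0,-8,0,0,45],[0,0,0,-8,0,0,45],[0,0,0,-8,0,0,45],[0,0,0,-8,0,0,45],[0,0,0,-8,0,0,45],[0,0,0,-8,0,0,45]])

```text
t: 14.48
eef_pos: [562.2, 99.6, 107.5]
tcp_rot: [-3.142, 0.0, 1.477]
ft_force: [0.2, 3.1, 1.4]
opening: 0.472
grip_force: 1.5
```

Run:
```python
from h import *
rep();c=cam('scene');save('s3.png',c['color'][170:330,200:520],2.4)
```

```text
t 14.47 track x -1.2 y 21.3 tipz 29.5 rot [-3.142  0.     1.477] yaw err deg -0.01 F x -0.1 y 3.1 z 1.4 open 0.47
```

View pics/s3.png

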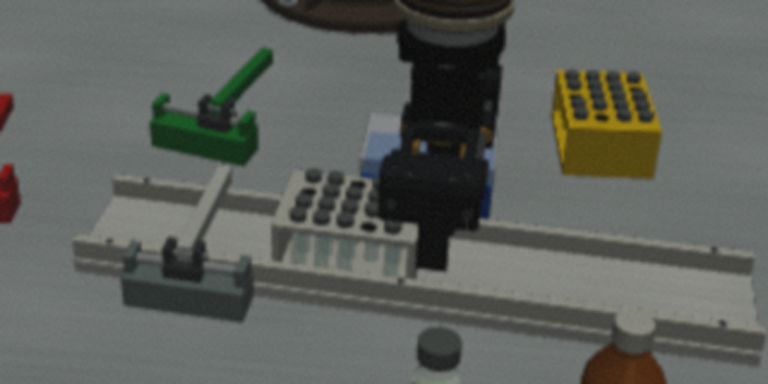

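The rack slides square in the lane, front edge at about crop (280,235), roughly 55 mm short of the flag, at 3 N. I'll slow down for contact.

>>> jog_arm(motion=[[0,0,0,-6,0,0,45],[0,0,0,-6,0,0,45],[0,0,0,-6,0,0,45],[0,0,0,-6,0,0,45],[0,0,0,-5,0,0,45],[0,0,0,-5,0,0,45],[0,0,0,-4,0,0,45],[0,0,0,-3,0,0,45],[0,0,0,-2,0,0,45],[0,0,0,-1,0,0,45]])

```text
t: 15.78
eef_pos: [558.2, 56.2, 107.5]
tcp_rot: [3.142, 0.0, 1.477]
ft_force: [-0.0, 1.6, -0.4]
opening: 0.475
grip_force: 0.6
```

>>> jog_arm(motion=[[0,0,0,-1,0,0,45],[0,0,0,-1,0,0,45],[0,0,0,-1,0,0,45],[0,0,0,-1,0,0,45]])

```text
t: 16.27
eef_pos: [557.8, 52.3, 107.5]
tcp_rot: [3.142, 0.0, 1.477]
ft_force: [-0.7, 0.7, -1.2]
opening: 0.469
grip_force: 0.6
```

>>> jog_arm(motion=[[0,0,0,-1,0,0,45],[0,0,0,-1,0,0,45],[0,0,0,-1,0,0,45],[0,0,0,-1,0,0,45]])

```text
t: 16.77
eef_pos: [557.5, 48.3, 107.5]
tcp_rot: [3.141, 0.0, 1.477]
ft_force: [-0.1, 0.7, -1.5]
opening: 0.472
grip_force: 0.6
```

>>> jog_arm(motion=[[0,0,0,-1,0,0,45],[0,0,0,-1,0,0,45],[0,0,0,-1,0,0,45]])

```text
t: 17.15
eef_pos: [557.1, 45.5, 107.5]
tcp_rot: [-3.142, -0.0, 1.477]
ft_force: [0.2, 3.7, -1.0]
opening: 0.474
grip_force: 2.2
```

>>> jog_arm(motion=[[0,0,0,-0.8,0,0,45],[0,0,0,-0.7,0,0,45]])

```text
t: 17.4
eef_pos: [557.0, 44.0, 107.5]
tcp_rot: [-3.142, 0.0, 1.477]
ft_force: [-0.4, 3.7, -0.9]
opening: 0.475
grip_force: 2.2
```

>>> jog_arm(motion=[[0,0,0,-0.8,0,0,45],[0,0,0,-0.7,0,0,45]])

```text
t: 17.65
eef_pos: [556.9, 42.3, 107.5]
tcp_rot: [-3.142, 0.0, 1.477]
ft_force: [-0.5, 4.3, -1.3]
opening: 0.475
grip_force: 2.2
```

>>> jog_arm(motion=[[0,0,0,-0.8,0,0,45],[0,0,0,-0.7,0,0,45]])

```text
t: 17.9
eef_pos: [556.8, 40.8, 107.5]
tcp_rot: [3.142, 0.0, 1.477]
ft_force: [-1.3, 5.3, -0.5]
opening: 0.474
grip_force: 2.2
```

>>> jog_arm(motion=[[0,0,0,-0.8,0,0,45],[0,0,0,-0.7,0,0,45]])

```text
t: 18.15
eef_pos: [556.6, 39.3, 107.5]
tcp_rot: [3.142, 0.0, 1.477]
ft_force: [-0.2, 5.3, -1.3]
opening: 0.476
grip_force: 2.2
```

>>> jog_arm(motion=[[0,0,0,-0.8,0,0,45],[0,0,0,-0.7,0,0,45]])

```text
t: 18.4
eef_pos: [556.5, 37.8, 107.5]
tcp_rot: [3.142, 0.0, 1.477]
ft_force: [-0.6, 5.7, -0.6]
opening: 0.471
grip_force: 2.2
```

Run:
```python
from h import *
rep();c=cam('top')
v,u=np.mgrid[0:480,0:640];K=c["camera_matrix"];T=np.linalg.inv(c["world_to_cam"]);z=c["z_map"]
P=np.stack([(u-K[0,2])/K[0,0]*z,-(v-K[1,2])/K[1,1]*z,-z],-1)@T[:3,:3].T+T[:3,3]
X=(P[...,:2]-C)@xt;Y=(P[...,:2]-C)@yt;Z=P[...,2]
m=(X<-44)&(X>-52)&(Z>46)&(Z<60)&(Y<-140)&(Y>-210);print("tip y",np.percentile(Y[m],[2,50,98]))
for lo,hi in((-40,-20),(0,20),(20,38)):
    m=(X>lo)&(X<hi)&(Z>46)&(Z<75)&(Y<-100)&(Y>-230)
    h,e=np.histogram(Y[m],np.arange(-205,-125,3));print(lo,h.tolist())
```

```text
t 18.40 track x -1.2 y -40.7 tipz 29.5 rot [3.142 0.    1.477] yaw err deg -0.01 F x -1.2 y 5.6 z -0.6 open 0.47
tip y [-174.05971645 -169.3485944  -164.76477018]
-40 [0, 0, 0, 0, 0, 0, 0, 0, 0, 3, 15, 17, 18, 16, 17, 18, 19, 16, 18, 18, 19, 17, 17, 19, 16, 19]
0 [0, 0, 0, 0, 0, 0, 0, 0, 0, 2, 17, 19, 18, 15, 18, 17, 19, 16, 19, 17, 18, 19, 18, 18, 17, 17]
20 [0, 0, 0, 0, 0, 0, 0, 0, 0, 2, 15, 17, 16, 14, 15, 15, 18, 14, 15, 15, 14, 18, 16, 15, 17, 15]
```

>>> jog_arm(motion=[[0,0,0,-0.8,0,0,45],[0,0,0,-0.7,0,0,45]])

```text
t: 18.7
eef_pos: [556.3, 36.4, 107.5]
tcp_rot: [3.142, 0.0, 1.477]
ft_force: [-0.7, 4.8, -1.0]
opening: 0.473
grip_force: 2.2
```

The flag has already given about 8 mm and is still square. I'll keep pushing gently.

>>> jog_arm(motion=[[0,0,0,-0.8,0,0,45],[0,0,0,-0.7,0,0,45]])

```text
t: 18.95
eef_pos: [556.2, 34.8, 107.5]
tcp_rot: [-3.142, 0.0, 1.477]
ft_force: [-1.0, 5.2, 0.3]
opening: 0.478
grip_force: 2.2
```

>>> jog_arm(motion=[[0,0,0,-0.8,0,0,45],[0,0,0,-0.7,0,0,45]])

```text
t: 19.2
eef_pos: [556.1, 33.4, 107.5]
tcp_rot: [3.142, 0.0, 1.477]
ft_force: [-0.2, 4.8, -0.9]
opening: 0.476
grip_force: 2.2
```

>>> jog_arm(motion=[[0,0,0,-0.8,0,0,45],[0,0,0,-0.7,0,0,45]])

```text
t: 19.45
eef_pos: [555.9, 31.9, 107.5]
tcp_rot: [3.142, 0.0, 1.477]
ft_force: [-0.3, 4.6, -0.7]
opening: 0.472
grip_force: 2.2
```

>>> jog_arm(motion=[[0,0,0,-0.8,0,0,45],[0,0,0,-0.7,0,0,45]])

```text
t: 19.7
eef_pos: [555.7, 30.8, 107.5]
tcp_rot: [-3.141, -0.0, 1.477]
ft_force: [-2.0, 12.0, 0.0]
opening: 0.473
grip_force: 6.0
```

It has come up solid. I'll hold one row and read the force.

>>> jog_arm(motion=[[0,0,0,0,0,0,45],[0,0,0,0,0,0,45]])

```text
t: 19.95
eef_pos: [555.7, 30.8, 107.5]
tcp_rot: [-3.141, -0.0, 1.478]
ft_force: [0.0, 8.5, -0.7]
opening: 0.474
grip_force: 4.3
```

>>> jog_arm(motion=[[0,0,0,-0.4,0,0,45],[0,0,0,0,0,0,45]])

```text
t: 20.2
eef_pos: [555.6, 30.7, 107.5]
tcp_rot: [-3.141, -0.001, 1.478]
ft_force: [-0.6, 11.8, -0.0]
opening: 0.477
grip_force: 5.7
```

>>> jog_arm(motion=[[0,0,0,0,0,0,45],[0,0,0,0,0,0,45]])

```text
t: 20.45
eef_pos: [555.6, 30.7, 107.5]
tcp_rot: [-3.141, -0.001, 1.478]
ft_force: [-0.3, 11.8, 0.1]
opening: 0.472
grip_force: 5.7
```

>>> jog_arm(motion=[[0,0,0,0,0,0,45],[0,0,0,0,0,0,45],[0,0,0,0,0,0,45]])

```text
t: 20.82
eef_pos: [555.6, 30.7, 107.5]
tcp_rot: [-3.141, -0.001, 1.478]
ft_force: [-0.7, 11.9, -0.9]
opening: 0.475
grip_force: 5.7
```

>>> jog_arm(motion=[[0,0,0,0,0,0,45],[0,0,0,0,0,0,45],[0,0,0,0,0,0,45]])

```text
t: 21.2
eef_pos: [555.6, 30.7, 107.5]
tcp_rot: [-3.141, -0.001, 1.478]
ft_force: [-1.3, 11.7, 0.2]
opening: 0.474
grip_force: 5.7
```

Held for over 1 s at a steady 11.8 N at the wrist, of which the rack's own friction takes part. Backing straight off along the lane, then up.

>>> jog_arm(motion=[[0,0,0,1,0,0,45],[0,0,0,2,0,0,45],[0,0,0,6,0,0,45],[0,0,0,15,0,0,45],[0,0,0,30,0,0,45],[0,0,0,30,0,-20,45],[0,0,0,30,0,-40,45],[0,0,0,30,0,-40,45],[0,0,0,30,0,-40,45],[0,0,0,0,0,0,45]])

```text
t: 22.45
eef_pos: [572.4, 206.0, 250.4]
tcp_rot: [3.136, -0.002, 1.48]
ft_force: [0.0, -0.1, -0.5]
opening: 0.47
grip_force: 0.0
```

Run:
```python
from h import *
rep();c=cam('top')
v,u=np.mgrid[0:480,0:640];K=c["camera_matrix"];T=np.linalg.inv(c["world_to_cam"]);z=c["z_map"]
P=np.stack([(u-K[0,2])/K[0,0]*z,-(v-K[1,2])/K[1,1]*z,-z],-1)@T[:3,:3].T+T[:3,3]
X=(P[...,:2]-C)@xt;Y=(P[...,:2]-C)@yt;Z=P[...,2]
m=(X<-44)&(X>-52)&(Z>46)&(Z<60)&(Y<-140)&(Y>-210);print("tip y",np.percentile(Y[m],[2,50,98]),np.median(Z[m]))
m=(abs(X)<45)&(Z>56)&(Z<70)&(Y<-20)&(Y>-230)
r=cv2.minAreaRect(P[m][:,:2].astype(np.float32));d=np.array(r[0])-C;print("rack",d@xt,d@yt,r[1:])
save('f.png',c["color"][100:420,110:510],2)
s=cam('scene');save('fs.png',s["color"][170:370,200:520],2.4)
```

```text
t 22.45 track x -1.1 y 128.2 tipz 172.4 rot [ 3.136e+00 -2.000e-03  1.480e+00] yaw err deg 0.14 F x 0.0 y -0.1 z -0.5 open 0.47
tip y [-181.35266254 -176.04307685 -170.32610407] 53.35746302017617
rack -0.3557671949364403 -120.30162543086604 ((120.80044555664062, 87.24324035644531), 85.11260223388672)
```

View pics/fs.png

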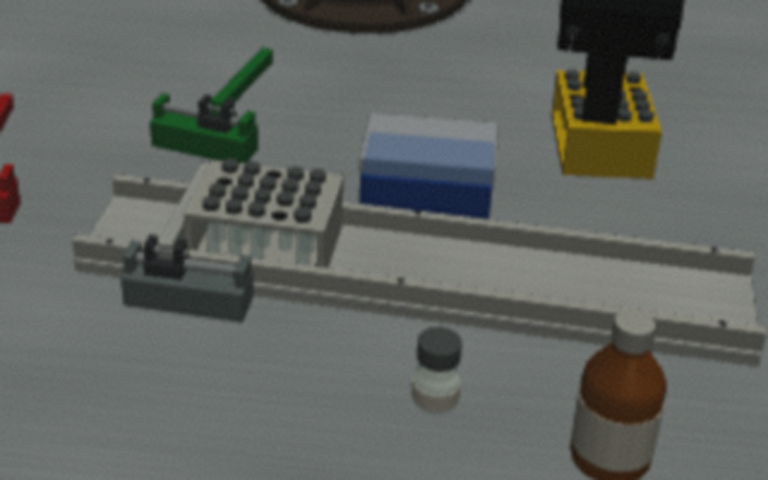

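View pics/f.png

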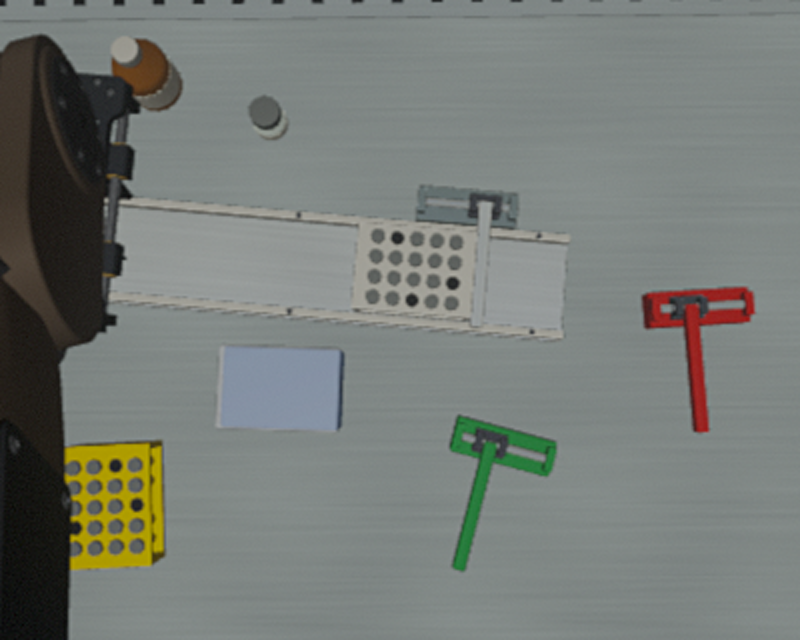

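The flag lies across the lane at (483,262), with the rack flush and square against it at (415,268). The vial, bottle and tip box are where they were, and the arm is clear.

```bash
python3 -c "
from cell import env
print(env.job_done())"
```

```text
the job is handed in; nothing more can be done
None
```

The job is handed in: the flag is down, its mount gave about 15 mm before coming up solid, and the rack was held there at about 12 N for just over a second and left square against the flag, with nothing else knocked and the arm backed away.

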